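# Fit the dough blade to the food processor

### The arm

A 6-joint arm with a two-finger parallel gripper is mounted at the origin on a cart in front of the work surface, level with it; the furniture and walls round the work are solid. World frame = base frame: x ahead of the robot, y to its left, z up, the work surface at z = 0. Lengths are in m, angles in rad, forces in N, time in s.
With the tool pointing down it reaches from about 0.375 to 0.9 m from the base axis. Payload 3.1 kg.
Tool frame: the origin (TCP) lies between the finger pads; the fingertips stand 8 mm ahead of it and the grasp point (between the pads) lies 11 mm behind it; z points along the fingers, y is the line along which they close (so a half turn about z gives the same grasp; the last joint's range is limited). The gripper opens to 85 mm and grips with 20 to 120 N. Pads are 22 mm wide; open, the fingers measure 114 mm over their backs; the gripper's body (76 mm by 85 mm) begins 54 mm behind the grasp point. The pads swing forward as they close: fully open they stand 13 mm farther back than shut.
Start: joints at [1.036, 0.527, 1.433, -0, 1.181, -0.178], TCP at [0.218, 0.586, 0.239] pointing down, gripper open.
Joint ranges: [-3.08, 3.08], [-0.75, 2.2], [0.22, 2.44], [-1.43, 4.57], [0, 2.65], [-2.85, 2.85]. Speed limits (rad/s): [2.79, 2.79, 3.14, 3.14, 3.14, 3.14].

### API

Orientations are given as a unit quaternion [w, x, y, z].
In Python, from station import status, vision, close_job, regions_of, tip_of gives the robot as it stands.
- The arm moves only by the tool apply_moves, never from a script. Its argument "rows" is a list that holds one entry, the list of rows, each a list of 7 numbers: the shift along the tool's x, y, z in cm, then the turn, a rotation vector about the tool's x, y, z in degrees, then the closure in counts, from 0 (fully open) to 255 (shut). A call has 1 to 12 rows; each row is the pose to reach, as a shift and turn from the pose commanded when the call began, along the tool's axes at that moment; what a row does not reach only later rows make up. A row lasts 1/12 s, in which the tool goes at most 41.7 mm and 7.16 degrees, less where a joint would pass 70% of its speed; a pose out of reach is approached as far as the arm can. A call with a gripper value outside its range is refused whole. The fingers move at their own pace and stop on an object; "grip_force" is the grip in N (left out, the last holds). Time passes only in rows, so rows that repeat a pose let the fingers close. It gives the time, the measured TCP pose, the force, the opening and the grip force at its end, in the units of the state.
- status.get_obs(): the state, without advancing time (a new reading comes with each control period).
- vision.capture(name): name is "scene" or "side" or "wrist"; returns a dict with "pixels" (384x512x3 uint8, red, green, blue), "intrinsics" (3x3 intrinsics, pixels), "origin" and "orientation" of the camera in the world. Camera axes: x right, y up, looking along -z (the intrinsics and any distortion apply to the point x, -y, -z); pixel columns grow to the right and rows downward; lengths in m; the calibration is good to about 2 mm. A picture is of the moment at which its call begins. There is no depth.
- close_job(): hands the job in; it is judged then, once.
Trained networks look in a picture, given as the dict that the camera call returned (one of the last four; its "shot" number tells which), for a name from the list of things; names that differ only in an ending like _2 or _b are one class to them, and where a whole thing is asked for, a point or a joint stands for the part that bears it (a point fixed in the world has none). Each returns a list of dicts, best first, with "score" (0 to 1); they miss things now and then, are a little off and sometimes report something else, mostly with a low value. They report only what shows in the picture. A call takes as long as a camera call. They do not tell look-alikes from the thing itself.
- regions_of(picture, label): "region" (384x512 bool, what is visible of it) and "position" ([row, column] as shares, 0 to 1, of the picture: columns of its width, rows of its height, amid what is visible of it).
- tip_of(picture, label): "position" ([row, column] as shares, 0 to 1, of the picture: columns of its width, rows of its height: a listed point, or the origin of a listed thing).
The state is a dict: "time_s": time; "joint_pos": joint angles; "qvel": joint speeds; "effort": joint torques, N m; "eef_pos": TCP position; "tool_rot": TCP orientation; "contact_force": force on the tool from outside, world axes, zero at the start; "wrist_torque": the same for the moment, N m; "width": finger opening in m; "grasp_force": force on a finger pad.
Only numpy, scipy, OpenCV 4.12 (cv2) and the standard library are available. Lean on these libraries where they do the work, as an engineer would, in place of code of your own. Each camera call takes 0.05 s, during which the arm holds its last target. There are 200 camera calls.

### The job

Make the food processor ready for dough: take the dough blade (the tall round hub with two curved paddles, not the flat slicing disc), set it over the drive shaft in the bowl and, pressing only lightly, turn it slowly until it finds the flats of the shaft and drops fully home. Do not force it or knock the other things about; leave the blade seated and let go.

Things in the scene. Friction and masses are not known exactly. Their poses are not given: they have to be found in the camera images.
- dough_blade: grey dough blade, 102 mm tall, stands upright on the table, 0.11-0.22 kg: round hub, 44 mm across at the foot, with two curved paddles (136 mm tip to tip, 7 to 29 mm up) leaving it along x and -x. Origin: centre of the hub's underside, z up. Bore from below: first 24 mm keyed, 26 mm along x by 17 mm along y, so it fits two ways, half a turn apart; then round, 15.5 mm wide, to 68 mm up.
- blade_grip (a point): middle of the ribbed round grip on top of the dough blade's hub: on the hub's axis, 83 mm above its underside. The grip is 43 mm across and runs from 68 to 98 mm above the underside; below it the hub is 37 mm across. It may be gripped from above at any yaw.
- shaft_seat (a point): point on the drive shaft's axis, on the round seat in the bottom of the bowl, 85 mm above the table; z up. Here the hub's underside rests when the blade is fully home. The upright steel shaft rises from it: 24 mm in diameter with two flats, 15 mm apart, up to the shoulder; about 1 mm play all round in the blade's bore.
- shaft_shoulder (a point): top of the shaft's flatted part, on the axis, 24 mm above the seat, edge bevelled 2 mm. The hub stands up here, 24 mm too high, until its bore is within about 0.15 rad of the flats, then sinks home. The shaft's angle differs each time and is not reported; the motor's gears hold it, so rubbing under light pressure (below 10 N) does not turn it, 0.3 N m does.
- shaft_tip (a point): top of the shaft, on its axis, 60 mm above the seat. Above the shoulder the shaft is slim and round, 13 mm in diameter, tapering over its last 10 mm to 5 mm at the tip; it guides the hub's round bore before the flats are reached and keeps the hub standing if it is let go on the shoulder.
- processor: bench food processor, fixed to the table: metal base 180 mm (x) by 165 mm (y), 62 mm high, two dark keys on the front (-x), clear open bowl locked on top, centred on the shaft: 160 mm wide inside, 174 outside, rim 160 mm above the table (75 above the seat). A grey loop handle reaches 137 mm from the axis on the +y side. Origin: on the shaft's axis at the table top, z up.
- slicing_disc: slicing disc, the other attachment, to be left alone: flat steel disc 150 mm across and 4 mm thick with a short round hub (38 mm across, 34 mm high), lying on the table. Origin: centre of its underside.
- bowl_lid: clear lid of the bowl, 181 mm across, with a feed tube 90 mm high, lying on the table at the left, to be left alone. Origin: centre of its underside.
- flour_shaker: steel flour shaker, 67 mm across, 110 mm tall, standing on the table behind the attachments, to be left alone. Origin: centre of its underside.
Things that resemble listed ones, but are neither listed nor needed, are in the scene too. Of the things that look like the dough_blade, take the one that is farthest to the robot's left at the start.

How it is judged:
At the end, for the whole second after the job is handed in: The dough blade stands fully home on the shaft: its underside within 4 mm of the seat's height, centred on the shaft within 4 mm, upright within 4 degrees, at rest and released (z of dough_blade in the frame of shaft_seat between -0.004 and 0.004 m and horizontal distance between dough_blade and shaft_seat below 0.004 m and angle between dough_blade's own z axis and vertical below 0.07 rad and linear speed of dough_blade below 0.02 m/s); the robot touches nothing.
It fails at once if the slicing disc, the bowl lid or the flour shaker is moved by more than 3 cm (distance of any of slicing_disc, bowl_lid, flour_shaker from where it was at the start of the episode above 0.03 m).
It fails at once if the blade is forced onto the processor with more than 100 N (contact force between dough_blade and processor above 100 N).
It also fails if it takes over 58 s, if anything falls off the work surface, if the arm or the gripper's body presses on something with over 40 N, if the wrist force passes 120 N, or if a joint passes its speed limit or range.

## Working session

There is one attempt and no reset: what is moved stays moved. The work goes in short steps, Python scripts to look and compute and a tool call to move; the robot and the scene stay as the last step left them, time stands still between calls to the robot, and variables do not carry over. Pictures are saved under pics/ and viewed, at most 10 in all, crops included, and the job is handed in when it is done.

Besides the shell and the picture viewer there is one more tool, called by a JSON object that holds its "method" and its "body". apply_moves: Moves the arm, as the interface text tells. Its arguments: {"type":"object","properties":{"rows":{"type":"array","items":{"type":"array","items":{"type":"array","items":{"type":"number"}}}},"grip_force":{"type":"number"}},"required":["rows"]}

```bash
mkdir -p pics; cat > h.py <<'E'
import numpy as np, cv2
from scipy.spatial.transform import Rotation as R
from scipy.optimize import least_squares
from station import status, vision, close_job, regions_of, tip_of
def rot(q): return R.from_quat([q[1],q[2],q[3],q[0]]).as_matrix()
def cam(p): return np.array(p["intrinsics"]),np.array(p["origin"]),rot(p["orientation"])
def ray(p,rc):
    K,o,M=cam(p); u=rc[1]*512; v=rc[0]*384
    d=np.array([(u-K[0,2])/K[0,0],-(v-K[1,2])/K[1,1],-1.]); d=M@d
    return o,d/np.linalg.norm(d)
def onz(p,rc,z):
    o,d=ray(p,rc); return o+d*(z-o[2])/d[2]
def tri(rs):
    A=sum(np.eye(3)-np.outer(d,d) for o,d in rs); b=sum((np.eye(3)-np.outer(d,d))@o for o,d in rs)
    return np.linalg.solve(A,b)
def proj(p,X):
    K,o,M=cam(p); c=M.T@(np.array(X)-o); return K[0,2]+K[0,0]*c[0]/-c[2], K[1,2]+K[1,1]*c[1]/c[2]
def save(p,n): cv2.imwrite("pics/"+n+".png",p["pixels"][:,:,::-1])
E
python3 - <<'E'
from h import *
np.set_printoptions(precision=3,suppress=True)
o=status.get_obs(); print(o)
P={n:vision.capture(n) for n in ("scene","side","wrist")}
im=np.hstack([P[n]["pixels"] for n in ("scene","side")]); 
for n in P: print(n,P[n]["intrinsics"],P[n]["origin"],rot(P[n]["orientation"])[:,2],[k for k in P[n]])
Z={"dough_blade":0,"blade_grip":.083,"shaft_seat":.085,"shaft_tip":.145,"shaft_shoulder":.109,"slicing_disc":0,"bowl_lid":0,"flour_shaker":0,"processor":0}
for l,z in Z.items():
  for n in P:
    for r in tip_of(P[n],l): print(l,n,round(r["score"],2),np.array(r["position"])*[384,512],onz(P[n],r["position"],z))
cv2.imwrite("pics/a.png",np.vstack([P["scene"]["pixels"]])[:,:,::-1]);save(P["side"],"b");save(P["wrist"],"c")
E
```

```text
{'time_s': 0.0, 'joint_pos': array([ 1.036,  0.528,  1.434, -0.   ,  1.181, -0.179]), 'qvel': array([ 0.001, -0.001,  0.   ,  0.   , -0.   ,  0.001]), 'effort': array([ -0.001, -44.234, -17.803,  -0.   ,   0.008,   0.   ]), 'eef_pos': array([0.218, 0.585, 0.238]), 'tool_rot': array([-0.   ,  0.177,  0.984, -0.001]), 'contact_force': array([0.063, 1.323, 0.318]), 'wrist_torque': array([-0.002,  0.045,  0.01 ]), 'grasp_force': 0.0, 'width': 0.08516053141503414}
scene [[485.228   0.    252.983]
 [  0.    485.228 186.988]
 [  0.      0.      1.   ]] [-0.872  1.028  1.232] [-0.662  0.528  0.531] ['pixels', 'intrinsics', 'origin', 'orientation', 'shot']
side [[386.435   0.    256.287]
 [  0.    386.435 189.422]
 [  0.      0.      1.   ]] [-0.139 -1.119  0.739] [-0.491 -0.746  0.45 ] ['pixels', 'intrinsics', 'origin', 'orientation', 'shot']
wrist [[266.834   0.    255.46 ]
 [  0.    266.834 192.849]
 [  0.      0.      1.   ]] [0.147 0.611 0.372] [-0.269  0.103  0.958] ['pixels', 'intrinsics', 'origin', 'orientation', 'shot']
dough_blade scene 0.61 [182.285 347.802] [ 0.421 -0.596  0.   ]

[... 700 characters left out ...]
202.214 217.907] [0.523 0.099 0.109]
shaft_shoulder side 0.93 [173.414 231.322] [0.541 0.094 0.109]
slicing_disc scene 0.67 [222.797 215.296] [0.536 0.108 0.   ]
slicing_disc side 0.97 [278.285 288.205] [ 0.433 -0.428  0.   ]
bowl_lid scene 0.9 [276.019 167.987] [0.367 0.434 0.   ]
bowl_lid scene 0.51 [200.102 216.115] [0.678 0.006 0.   ]
bowl_lid side 0.68 [176.486 163.123] [0.38  0.435 0.   ]
bowl_lid wrist 0.87 [281.088 205.312] [0.363 0.442 0.   ]
flour_shaker side 0.56 [236.506 311.194] [ 0.633 -0.295  0.   ]
flour_shaker side 0.52 [209.011 273.613] [ 0.633 -0.071  0.   ]
processor scene 0.69 [223.296 211.507] [0.542 0.123 0.   ]
processor side 0.58 [198.413 228.301] [0.527 0.097 0.   ]
```

View pics/a.png

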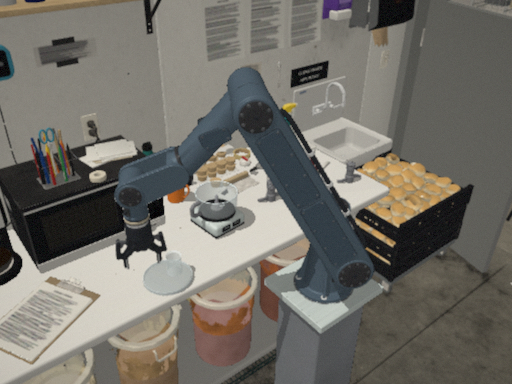

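View pics/b.png

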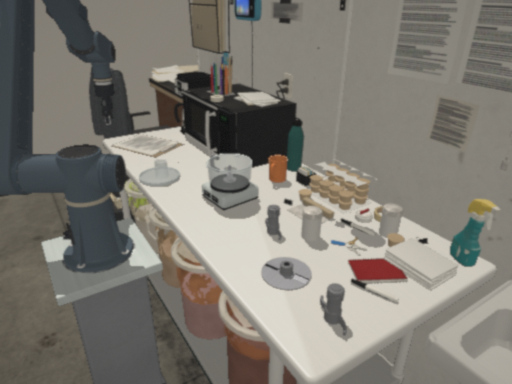

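The side view shows two look-alikes, at px (274,220) and (335,303). The first, near world (0.54, -0.19), is farther left and is the target. The bowl is near (0.54, 0.095). I'll go over the bowl first to look at the shaft from close by.

{"method": "apply_moves", "body": {"rows": [[[-0.8,-0.6,0,0,0,0,0],[-2.3,-1.9,0,0,0,2,0],[-4.7,-3.8,0,0,0,5,0],[-7.4,-6,0,0,0,8,0],[-10.5,-8.5,0,0,0,12,0],[-13.6,-11,0,0,0,16,0],[-16.7,-13.5,0,0,0,20,0],[-19.8,-16,0,0,0,24,0],[-22.9,-18.5,0,0,0,28,0],[-26,-21,0,0,0,32,0],[-29.1,-23.5,0,0,0,36,0],[-32.2,-26,0,0,0,40,0]]]}}

```text
time_s: 2.5
eef_pos: [0.4297, 0.2272, 0.2396]
tool_rot: [0.0, 0.505, 0.863, 0.0]
contact_force: [0.5, -0.1, -0.7]
width: 0.0856
grasp_force: 0.0
```

{"method": "apply_moves", "body": {"rows": [[[-4,0.1,0,0,0,4,0],[-8,0.2,0,0,0,8,0],[-12,0.3,0,0,0,12,0],[-16,0.4,0,0,0,15,0],[-19,0.5,0,0,0,18,0],[-21.5,0.6,0,0,0,19,0],[-22.4,0.6,0,0,0,20,0],[-22.4,0.6,0,0,0,20,0],[-22.4,0.6,0,0,0,20,0]]]}}

```text
time_s: 3.25
eef_pos: [0.5439, 0.0378, 0.2391]
tool_rot: [-0.001, 0.646, 0.763, -0.0]
contact_force: [0.0, 0.6, -0.9]
width: 0.0857
grasp_force: 0.0
```

```bash
python3 - <<'E'
from h import *
np.set_printoptions(precision=4,suppress=True)
o=status.get_obs(); print(o["eef_pos"],o["tool_rot"],o["joint_pos"])
p=vision.capture("wrist"); s=vision.capture("scene"); d=vision.capture("side")
for l,z in {"shaft_seat":.085,"shaft_tip":.145,"shaft_shoulder":.109,"blade_grip":.083,"processor":0,"dough_blade":0}.items():
  for n,q in (("w",p),("sc",s),("sd",d)):
    for r in tip_of(q,l): print(l,n,round(r["score"],2),np.array(r["position"])*[384,512],onz(q,r["position"],z))
u,v=proj(p,[.54,.095,.109]);print(u,v)
cv2.imwrite("pics/d.png",cv2.resize(p["pixels"][:,:,::-1],(800,600),interpolation=cv2.INTER_CUBIC))
np.save("w1.npy",p["pixels"])
E
```

```text
[0.5439 0.0378 0.2391] [-0.0008  0.646   0.7634 -0.0002] [-0.1359  0.4212  1.6328  0.0006  1.0893 -0.3024]
shaft_seat w 0.75 [125.6064 257.3824] [0.5339 0.0973 0.085 ]
shaft_seat sc 0.72 [208.704 214.784] [0.5212 0.1174 0.085 ]
shaft_seat sd 0.94 [176.7168 228.608 ] [0.542  0.1176 0.085 ]
shaft_tip w 0.6 [125.7984 258.0992] [0.5337 0.0999 0.145 ]
shaft_tip w 0.5 [304.5888 227.7888] [ 0.5329 -0.08    0.145 ]
shaft_tip sc 0.57 [190.6176 218.2144] [0.5492 0.079  0.145 ]
shaft_tip sd 0.79 [164.5824 228.7104] [0.5351 0.1022 0.145 ]
shaft_shoulder w 0.66 [124.9152 260.7104] [0.5366 0.0995 0.109 ]
shaft_shoulder sc 0.69 [201.216 215.296] [0.536  0.1039 0.109 ]
shaft_shoulder sd 0.88 [173.4144 230.4   ] [0.5382 0.0955 0.109 ]
blade_grip sc 0.77 [166.3872 353.5872] [ 0.418  -0.6184  0.083 ]
blade_grip sd 0.95 [209.5104 274.0224] [ 0.5457 -0.1922  0.083 ]
blade_grip sd 0.62 [291.6096 337.7152] [ 0.4423 -0.6112  0.083 ]
processor w 0.63 [121.1136 259.9936] [0.5374 0.1    0.    ]
processor sc 0.63 [225.7152 215.9104] [0.5168 0.1176 0.    ]
processor sd 0.55 [196.608  225.5872] [0.5252 0.1163 0.    ]
dough_blade w 0.82 [304.512  228.1984] [ 0.5351 -0.2005 -0.    ]
dough_blade w 0.72 [125.6832 261.3248] [0.5402 0.0944 0.    ]
dough_blade sc 0.58 [182.592  349.3888] [ 0.4148 -0.5997  0.    ]
dough_blade sd 0.83 [230.8992 272.9984] [ 0.5417 -0.1965  0.    ]
dough_blade sd 0.56 [320.9088 330.5984] [ 0.4239 -0.6174  0.    ]
263.37560349642797 130.2685276937636
```

View pics/d.png

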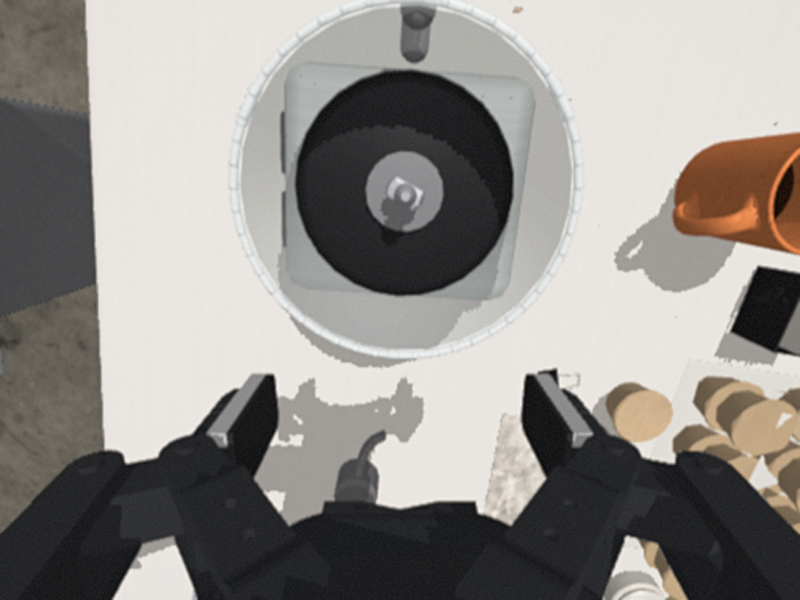

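The bowl and shaft show at about px (404,191) in the enlarged picture, and the dough blade's paddle is at the bottom, about (360,470). I'll zoom on the shaft for the flats and the axis.

```bash
python3 - <<'E'
from h import *
np.set_printoptions(precision=4,suppress=True)
p=vision.capture("wrist")
c=p["pixels"][95:151,226:296,::-1]
cv2.imwrite("pics/e.png",cv2.resize(c,(700,560),interpolation=cv2.INTER_CUBIC))
# project model: seat/rim/tip for candidate axis
for X in ([.537,.098],[.537,.102]):
  for z in (.085,.109,.145,.16): print(X,z,np.array(proj(p,X+[z])))
# rim from picture d
for uv in ((259.8,113.9),): print("rim",onz(p,(uv[1]/384,uv[0]/512),.16))
print("seat",onz(p,(122.2/384,258.6/512),.085))
o,M=cam(p)[1:]; print(o, -M[:,2])
E
```

```text
[0.537, 0.098] 0.085 [259.4026 124.9216]
[0.537, 0.098] 0.109 [259.7298 126.05  ]
[0.537, 0.098] 0.145 [260.3477 128.1804]
[0.537, 0.098] 0.16 [260.6656 129.2766]
[0.537, 0.102] 0.085 [260.0519 121.0238]
[0.537, 0.102] 0.109 [260.439  121.8067]
[0.537, 0.102] 0.145 [261.1706 123.2862]
[0.537, 0.102] 0.16 [261.5474 124.0484]
rim [0.5344 0.1092 0.16  ]
seat [0.5357 0.1006 0.085 ]
[0.5311 0.1098 0.3732] [ 0.0467 -0.2851 -0.9574]
```

View pics/e.png

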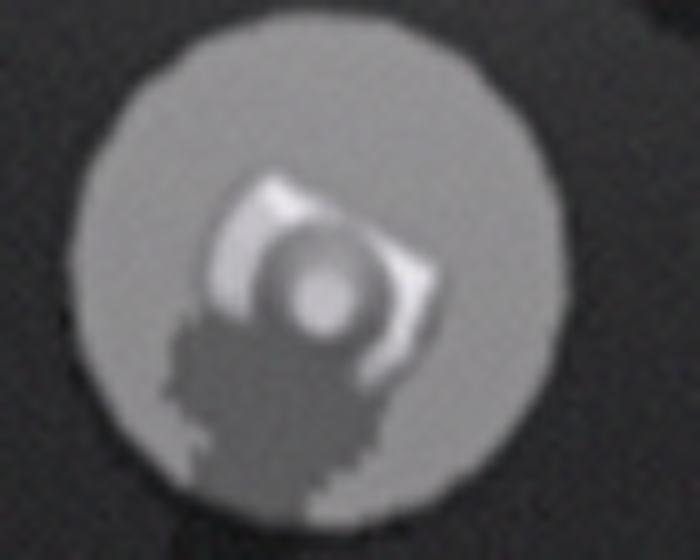

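The shaft axis is at about (0.535, 0.1007). The flats' edge runs from (270,175) to (440,270) in the crop, which is a world angle of about -20°. Next I'll look at the blade.

{"method": "apply_moves", "body": {"rows": [[[-1.5,-0.3,0,0,0,1,0],[-4.5,-0.8,0,0,0,3,0],[-8.5,-1.5,0,0,0,5,0],[-12.5,-2.2,0,0,0,8,0],[-16.5,-2.9,0,0,0,11,0],[-20.5,-3.6,0,0,0,13,0],[-24,-4.2,0,0,0,14,0],[-26,-4.5,0,0,0,15,0],[-26.4,-4.6,0,0,0,15,0],[-26.4,-4.6,0,0,0,15,0]]]}}

```text
time_s: 5.18
eef_pos: [0.5431, -0.2319, 0.2391]
tool_rot: [-0.0, 0.741, 0.672, 0.0]
contact_force: [-0.4, 1.4, -0.2]
width: 0.0856
grasp_force: 0.0
```

```bash
python3 - <<'E'
from h import *
np.set_printoptions(precision=4,suppress=True)
o=status.get_obs(); print(o["eef_pos"],o["tool_rot"],o["joint_pos"])
p=vision.capture("wrist"); d=vision.capture("side")
rs={}
for l,z in {"blade_grip":.083,"dough_blade":0,"flour_shaker":0,"slicing_disc":0}.items():
  for n,q in (("w",p),("sd",d)):
    for r in tip_of(q,l): print(l,n,round(r["score"],2),np.array(r["position"])*[384,512],onz(q,r["position"],z))
for z in (0,.018,.083,.102): print(z,np.array(proj(p,[.54,-.19,z])),np.array(proj(p,[.55,-.19,z])),np.array(proj(p,[.54,-.18,z])))
cv2.imwrite("pics/f.png",cv2.resize(p["pixels"][:,:,::-1],(800,600),interpolation=cv2.INTER_CUBIC))
E
```

```text
[ 0.5431 -0.2319  0.2391] [-0.0001  0.7408  0.6718  0.    ] [-0.5927  0.4812  1.5217  0.0001  1.1388 -0.4952]
blade_grip w 0.71 [152.4864 249.088 ] [ 0.5375 -0.1999  0.083 ]
blade_grip sd 0.7 [210.0096 274.0224] [ 0.5437 -0.195   0.083 ]
blade_grip sd 0.64 [292.992  334.3872] [ 0.4318 -0.6104  0.083 ]
dough_blade w 0.85 [145.3056 250.4192] [ 0.5371 -0.2019  0.    ]
dough_blade sd 0.82 [318.912  333.2096] [ 0.4343 -0.6159  0.    ]
dough_blade sd 0.73 [230.7072 273.1008] [ 0.5427 -0.1956  0.    ]
flour_shaker w 0.66 [199.7184 316.8256] [ 0.6261 -0.2904  0.    ]
flour_shaker sd 0.63 [238.3872 310.784 ] [ 0.6241 -0.3028  0.    ]
slicing_disc w 0.65 [277.7856 201.4208] [ 0.4363 -0.4052  0.    ]
slicing_disc sd 0.6 [274.5984 285.696 ] [ 0.4367 -0.4103  0.    ]
0 [251.6079 136.4028] [258.8614 135.6738] [250.8559 128.9596]
0.018 [251.4026 137.5932] [259.0144 136.8293] [250.6115 129.7893]
0.083 [250.456  143.0831] [259.7202 142.1589] [249.4819 133.6243]
0.102 [250.0965 145.1683] [259.9884 144.1837] [249.0518 135.0846]
```

View pics/f.png

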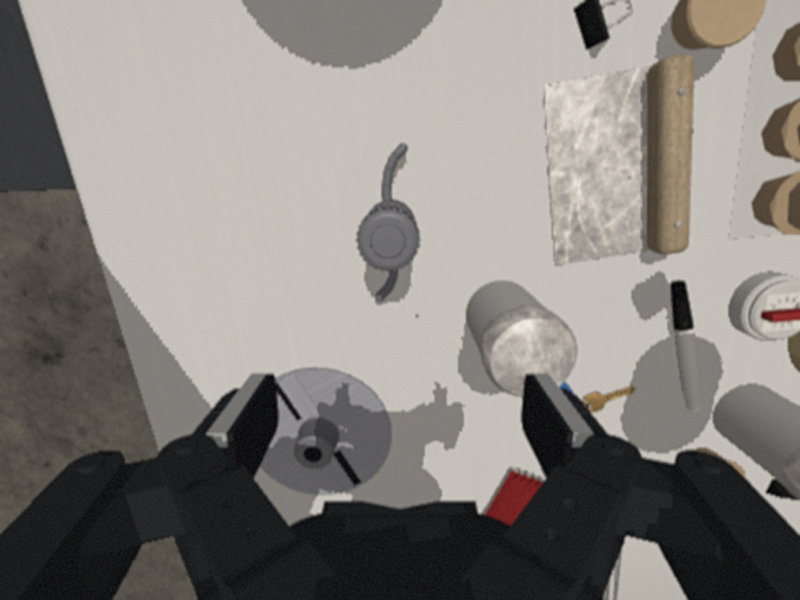

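The blade's hub top is at enlarged px (388,240), world (0.537, -0.199). Its paddles run from (403,147) to (381,297), a world angle of about 75–90°. The shaker at (530,340) is clear of the fingers. I'll descend and grip.

{"method": "apply_moves", "body": {"rows": [[[1.5,-0.4,0.5,0,0,0,0],[3.2,-0.9,2,0,0,0,0],[3.2,-0.9,5,0,0,0,0],[3.2,-0.9,8,0,0,0,0],[3.2,-0.9,11,0,0,0,0],[3.2,-0.9,13.5,0,0,0,0],[3.2,-0.9,15.5,0,0,0,0],[3.2,-0.9,16.6,0,0,0,0],[3.2,-0.9,16.6,0,0,0,0],[3.2,-0.9,16.6,0,0,0,0]]], "grip_force": 40}}

```text
time_s: 6.52
eef_pos: [0.5376, -0.1976, 0.0733]
tool_rot: [-0.0, 0.74, 0.673, -0.0]
contact_force: [-0.9, -0.3, 0.2]
width: 0.0853
grasp_force: 0.0
```

{"method": "apply_moves", "body": {"rows": [[[0,0,0,0,0,0,100],[0,0,0,0,0,0,180],[0,0,0,0,0,0,220],[0,0,0,0,0,0,255],[0,0,0,0,0,0,255],[0,0,0,0,0,0,255],[0,0,0,0,0,0,255],[0,0,0,0,0,0,255],[0,0,0,0,0,0,255]]], "grip_force": 40}}

```text
time_s: 7.27
eef_pos: [0.5382, -0.198, 0.0747]
tool_rot: [0.001, 0.74, 0.673, 0.0]
contact_force: [-0.2, 0.1, 7.2]
width: 0.042
grasp_force: 40.1
```

{"method": "apply_moves", "body": {"rows": [[[0,0,-0.5,0,0,0,255],[0,0,-1.5,0,0,0,255],[0,0,-3.5,0,0,0,255],[0,0,-6,0,0,0,255],[0,0,-8.5,0,0,0,255],[0,0,-11,0,0,0,255],[0,0,-13.5,0,0,0,255],[0,0,-16,0,0,0,255],[0,0,-17.5,0,0,0,255],[0,0,-18.5,0,0,0,255],[0,0,-19,0,0,0,255],[0,0,-19,0,0,0,255]]]}}

```text
time_s: 8.27
eef_pos: [0.5376, -0.1977, 0.2643]
tool_rot: [0.001, 0.74, 0.673, 0.0]
contact_force: [-0.0, 0.7, -1.3]
width: 0.0419
grasp_force: 40.8
```

```bash
python3 - <<'E'
from h import *
np.set_printoptions(precision=4,suppress=True)
o=status.get_obs(); print(o["eef_pos"],o["tool_rot"],o["joint_pos"],o["contact_force"],o["width"])
p=vision.capture("wrist")
c=o["eef_pos"]
T=rot(o["tool_rot"])
# top of blade: TCP + ~28mm up
X=c-T[:,2]*.028
print("axis top px",proj(p,X), "tool x 5mm", proj(p,X+T[:,0]*.005), "foot",proj(p,c+T[:,2]*.074))
for r in tip_of(p,"blade_grip")+tip_of(p,"dough_blade"): print(r["score"],np.array(r["position"])*[384,512])
cv2.imwrite("pics/g.png",cv2.resize(p["pixels"][:,:,::-1],(800,600),interpolation=cv2.INTER_CUBIC))
E
```

```text
[ 0.5376 -0.1977  0.2643] [0.0007 0.7399 0.6727 0.0002] [-0.5474  0.4279  1.5385 -0.      1.1737 -0.4524] [-0.001   0.6818 -1.2946] 0.04187326349260584
axis top px (np.float64(259.05933397057544), np.float64(278.5802713940323)) tool x 5mm (np.float64(259.09376453063106), np.float64(269.0563761772504)) foot (np.float64(257.58879311101816), np.float64(204.8123054733763))
0.64 [256.2816 251.2896]
0.87 [203.9808 255.7952]
```

View pics/g.png

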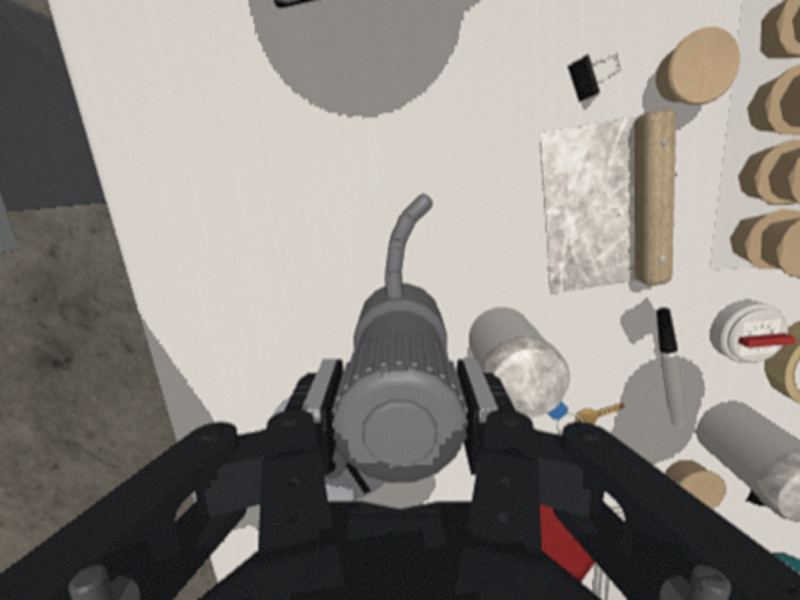

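The blade is held upright and centred: top circle at (400,432), paddle rising to its tip at (427,203). I'll carry it over the shaft and pre-turn it by 60° toward the flats.

{"method": "apply_moves", "body": {"rows": [[[1,-0.1,0,0,0,-3,255],[3,-0.3,0,0,0,-8,255],[6,-0.6,0,0,0,-14,255],[9.5,-0.9,0,0,0,-20,255],[13,-1.3,0,0,0,-26,255],[16.5,-1.6,0,0,0,-32,255],[20,-2,0,0,0,-38,255],[23.5,-2.3,0,0,0,-44,255],[26.5,-2.6,0,0,0,-50,255],[28.7,-2.8,0,0,0,-55,255],[29.6,-2.9,0,0,0,-58,255],[29.6,-2.9,0,0,0,-60,255]]]}}

```text
time_s: 9.42
eef_pos: [0.5355, 0.1025, 0.2618]
tool_rot: [-0.002, 0.302, 0.953, -0.0]
contact_force: [0.4, 0.2, -1.7]
width: 0.042
grasp_force: 40.8
```

{"method": "apply_moves", "body": {"rows": [[[0,0,0,0,0,0,255],[0,0,0,0,0,0,255],[0,0,0,0,0,0,255]]]}}

```text
time_s: 9.67
eef_pos: [0.5364, 0.0994, 0.2625]
tool_rot: [-0.001, 0.305, 0.952, -0.0]
contact_force: [-1.0, -0.4, -1.0]
width: 0.0424
grasp_force: 40.8
```

```bash
python3 - <<'E'
from h import *
np.set_printoptions(precision=4,suppress=True)
o=status.get_obs(); print(o["eef_pos"],o["tool_rot"],o["joint_pos"],o["contact_force"],o["wrist_torque"],o["width"])
s=vision.capture("side"); c=vision.capture("scene")
for q in (s,c):
  a=proj(q,[.537,.1,.145]); e=o["eef_pos"]; b=proj(q,e-[0,0,.0747]); g=proj(q,e+[0,0,.008])
  print("pred tip",a,"foot",b,"grip",g)
  for l in ("blade_grip","dough_blade","shaft_tip","shaft_shoulder"):
    for r in tip_of(q,l)[:2]: print(l,round(r["score"],2),np.array(r["position"][::-1])*[512,384])
x=s["pixels"][105:195,185:275,::-1]; y=c["pixels"][150:240,170:260,::-1]
cv2.imwrite("pics/h.png",np.hstack([cv2.resize(k,(400,400),interpolation=cv2.INTER_CUBIC) for k in (x,y)]))
E
```

```text
[0.5364 0.0994 0.2625] [-0.0008  0.305   0.9523 -0.0003] [-0.0216  0.3932  1.6047 -0.0001  1.1453 -0.9724] [-1.0272 -0.441  -1.0359] [ 0.0589 -0.0482 -0.035 ] 0.04240611802341559
pred tip (np.float64(229.407690934577), np.float64(164.67120825236506)) foot (np.float64(229.12734144902856), np.float64(154.50577484726824)) grip (np.float64(228.71333443701246), np.float64(133.95097076095104))
blade_grip 0.64 [312.6784 237.888 ]
blade_grip 0.63 [228.096  131.2128]
dough_blade 0.87 [228.8128 156.288 ]
dough_blade 0.55 [332.5952 320.2944]
shaft_tip 0.61 [227.7888 168.    ]
shaft_shoulder 0.81 [228.9152 172.1088]
pred tip (np.float64(215.69960828530736), np.float64(193.5311213779416)) foot (np.float64(215.61288491117526), np.float64(184.7273372225398)) grip (np.float64(215.03703252646824), np.float64(167.09687539536588))
blade_grip 0.8 [352.6144 165.3888]
blade_grip 0.74 [214.2208 168.3072]
dough_blade 0.7 [216.5248 164.0832]
dough_blade 0.57 [347.1872 181.7088]
shaft_tip 0.62 [216.2176 191.0016]
shaft_shoulder 0.74 [215.6032 199.6032]
```

View pics/h.png

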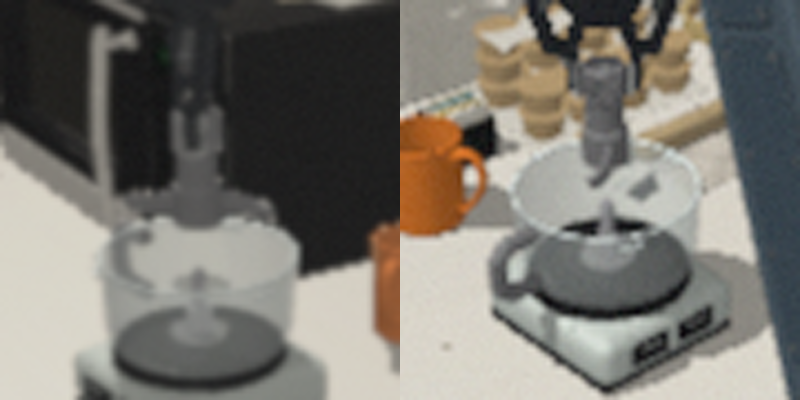

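The hub's foot and the shaft line up in both crops: side at columns 198 and 199, scene at about 605 for both. I'll descend gently over the slim part of the shaft.

{"method": "apply_moves", "body": {"rows": [[[0,0,1,0,0,0,255],[0,0,2.2,0,0,0,255],[0,0,3.2,0,0,0,255],[0,0,3.9,0,0,0,255],[0,0,4.4,0,0,0,255],[0,0,4.8,0,0,0,255],[0,0,5.2,0,0,0,255],[0,0,5.6,0,0,0,255],[0,0,5.8,0,0,0,255],[0,0,5.8,0,0,0,255]]]}}

```text
time_s: 11.0
eef_pos: [0.5364, 0.0998, 0.205]
tool_rot: [-0.0, 0.304, 0.953, -0.0]
contact_force: [-1.2, -0.0, -0.8]
width: 0.0421
grasp_force: 40.8
```

{"method": "apply_moves", "body": {"rows": [[[0,0,0.4,0,0,0,255],[0,0,0.8,0,0,0,255],[0,0,1.2,0,0,0,255],[0,0,1.5,0,0,0,255],[0,0,1.7,0,0,0,255],[0,0,1.9,0,0,0,255],[0,0,2.0,0,0,0,255],[0,0,2.1,0,0,0,255],[0,0,2.15,0,0,0,255],[0,0,2.15,0,0,0,255]]]}}

```text
time_s: 11.83
eef_pos: [0.5366, 0.0998, 0.1838]
tool_rot: [0.0, 0.304, 0.953, 0.0]
contact_force: [-0.5, -0.1, -1.1]
width: 0.042
grasp_force: 40.8
```

{"method": "apply_moves", "body": {"rows": [[[0,0,0.05,0,0,0,255],[0,0,0.1,0,0,0,255],[0,0,0.15,0,0,0,255],[0,0,0.2,0,0,0,255],[0,0,0.2,0,0,0,255]]]}}

```text
time_s: 12.25
eef_pos: [0.5366, 0.0998, 0.1817]
tool_rot: [-0.0, 0.304, 0.953, 0.0]
contact_force: [-0.5, -0.2, -1.1]
width: 0.0418
grasp_force: 40.8
```

{"method": "apply_moves", "body": {"rows": [[[0,0,0.05,0,0,0,255],[0,0,0.1,0,0,0,255],[0,0,0.15,0,0,0,255],[0,0,0.2,0,0,0,255],[0,0,0.25,0,0,0,255],[0,0,0.3,0,0,0,255],[0,0,0.3,0,0,0,255]]]}}

```text
time_s: 12.83
eef_pos: [0.5366, 0.0998, 0.1787]
tool_rot: [-0.0, 0.304, 0.953, -0.0]
contact_force: [-0.1, 0.5, -1.6]
width: 0.0418
grasp_force: 40.8
```

{"method": "apply_moves", "body": {"rows": [[[0,0,0.05,0,0,0,255],[0,0,0.1,0,0,0,255],[0,0,0.15,0,0,0,255],[0,0,0.2,0,0,0,255],[0,0,0.25,0,0,0,255],[0,0,0.3,0,0,0,255],[0,0,0.35,0,0,0,255],[0,0,0.4,0,0,0,255],[0,0,0.4,0,0,0,255]]]}}

```text
time_s: 13.58
eef_pos: [0.5366, 0.0998, 0.1747]
tool_rot: [-0.0, 0.304, 0.953, 0.0]
contact_force: [-1.4, 0.3, -0.5]
width: 0.042
grasp_force: 40.8
```

```bash
python3 - <<'E'
from h import *
np.set_printoptions(precision=4,suppress=True)
o=status.get_obs(); print(o["eef_pos"],o["contact_force"],o["wrist_torque"],o["width"])
s=vision.capture("side"); c=vision.capture("scene")
for q in (s,c):
  e=o["eef_pos"]; print("foot",proj(q,e-[0,0,.0747]),"grip",proj(q,e+[0,0,.008]))
  for l in ("blade_grip","dough_blade","shaft_tip"):
    for r in tip_of(q,l)[:2]: print(l,round(r["score"],2),np.array(r["position"][::-1])*[512,384])
x=s["pixels"][105:195,185:275,::-1]; y=c["pixels"][150:240,170:260,::-1]
cv2.imwrite("pics/i.png",np.hstack([cv2.resize(k,(400,400),interpolation=cv2.INTER_CUBIC) for k in (x,y)]))
E
```

```text
[0.5366 0.0998 0.1747] [-1.4362  0.2902 -0.5327] [ 0.0492  0.0258 -0.0172] 0.04202079209697274
foot (np.float64(229.55068509388747), np.float64(175.1941089518361)) grip (np.float64(229.15832635793993), np.float64(155.70587481541511))
blade_grip 0.59 [334.6944 296.6016]
blade_grip 0.55 [231.5776 153.984 ]
dough_blade 0.66 [330.1888 318.9888]
dough_blade 0.47 [231.2192 176.1024]
shaft_tip 0.79 [229.2224 166.8096]
foot (np.float64(216.0853306016299), np.float64(202.62241226103316)) grip (np.float64(215.53349917193714), np.float64(185.80343342081633))
blade_grip 0.71 [351.0784 165.0048]
blade_grip 0.58 [216.0128 187.8912]
dough_blade 0.74 [214.1184 200.9856]
dough_blade 0.45 [348.2112 180.7872]
shaft_tip 0.9 [214.5792 193.1136]
```

View pics/i.png

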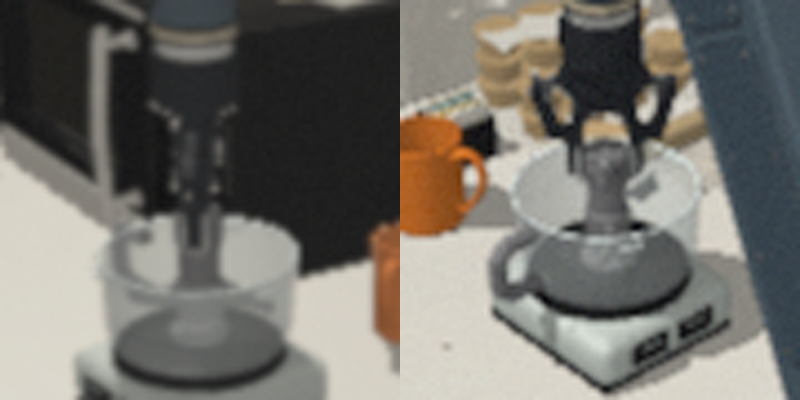

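The hub sits squarely over the shaft with its foot already below the shoulder height and no load on the wrist, so the flats seem to have been met. I'll keep sinking gently.

{"method": "apply_moves", "body": {"rows": [[[0,0,0.1,0,0,0,255],[0,0,0.2,0,0,0,255],[0,0,0.3,0,0,0,255],[0,0,0.4,0,0,0,255],[0,0,0.5,0,0,0,255],[0,0,0.6,0,0,0,255],[0,0,0.7,0,0,0,255],[0,0,0.8,0,0,0,255],[0,0,0.9,0,0,0,255],[0,0,1.0,0,0,0,255],[0,0,1.0,0,0,0,255]]]}}

```text
time_s: 14.9
eef_pos: [0.5366, 0.0998, 0.1646]
tool_rot: [-0.0, 0.304, 0.953, 0.0]
contact_force: [-0.8, 1.4, -2.3]
width: 0.0419
grasp_force: 40.8
```

{"method": "apply_moves", "body": {"rows": [[[0,0,0.1,0,0,0,255],[0,0,0.2,0,0,0,255],[0,0,0.3,0,0,0,255],[0,0,0.4,0,0,0,255],[0,0,0.5,0,0,0,255],[0,0,0.55,0,0,0,255],[0,0,0.55,0,0,0,255]]]}}

```text
time_s: 15.48
eef_pos: [0.5367, 0.0998, 0.1597]
tool_rot: [0.0, 0.304, 0.953, 0.0]
contact_force: [-1.5, 1.4, 2.6]
width: 0.0419
grasp_force: 41.4
```

The foot rests at the predicted seat height with about 4 N. Releasing.

{"method": "apply_moves", "body": {"rows": [[[0,0,0,0,0,0,120],[0,0,0,0,0,0,90],[0,0,0,0,0,0,60],[0,0,0,0,0,0,50],[0,0,0,0,0,0,50],[0,0,0,0,0,0,50]]]}}

```text
time_s: 15.98
eef_pos: [0.5367, 0.0998, 0.1592]
tool_rot: [-0.0, 0.304, 0.953, -0.0]
contact_force: [-0.9, -0.1, 0.4]
width: 0.0689
grasp_force: 0.0
```

{"method": "apply_moves", "body": {"rows": [[[0,0,-0.5,0,0,0,50],[0,0,-1.5,0,0,0,50],[0,0,-3,0,0,0,50],[0,0,-5,0,0,0,50],[0,0,-7,0,0,0,50],[0,0,-9,0,0,0,50],[0,0,-10.5,0,0,0,50],[0,0,-11,0,0,0,50],[0,0,-11,0,0,0,50]]]}}

```text
time_s: 16.73
eef_pos: [0.5376, 0.0998, 0.2715]
tool_rot: [0.002, 0.304, 0.953, 0.001]
contact_force: [-0.3, 0.1, 0.2]
width: 0.0687
grasp_force: 0.0
```

```bash
python3 - <<'E'
from h import *
np.set_printoptions(precision=4,suppress=True)
o=status.get_obs(); print(o["eef_pos"],o["contact_force"],o["width"])
s=vision.capture("side"); c=vision.capture("scene"); w=vision.capture("wrist")
for q in (s,c,w):
  print("foot",proj(q,[.5365,.1,.085]),"grip home",proj(q,[.5365,.1,.168]),"grip shoulder",proj(q,[.5365,.1,.192]))
  for l in ("blade_grip","dough_blade"):
    for r in tip_of(q,l)[:2]: print(l,round(r["score"],2),np.array(r["position"][::-1])*[512,384])
x=s["pixels"][105:195,185:275,::-1]; y=w["pixels"][:,:,::-1]
cv2.imwrite("pics/j.png",np.hstack([cv2.resize(x,(384,384),interpolation=cv2.INTER_CUBIC),y[:, 56:456]]))
E
```

```text
[0.5376 0.0998 0.2715] [-0.2586  0.0695  0.2202] 0.06867289820714881
foot (np.float64(229.57689222978328), np.float64(178.61545944205486)) grip home (np.float64(229.18552031979826), np.float64(159.2290763653227)) grip shoulder (np.float64(229.0686895611308), np.float64(153.4419317468974))
blade_grip 0.68 [333.9776 293.4144]
blade_grip 0.45 [229.7856 156.288 ]
dough_blade 0.64 [331.3152 319.488 ]
dough_blade 0.48 [233.7792 179.7888]
foot (np.float64(216.16342047301896), np.float64(205.61730715856686)) grip home (np.float64(215.61344711947933), np.float64(188.86858656430468)) grip shoulder (np.float64(215.44984556607182), np.float64(183.88631480663753))
blade_grip 0.48 [350.1056 165.5808]
blade_grip 0.44 [212.8896 187.5072]
dough_blade 0.57 [216.576  206.8992]
dough_blade 0.51 [350.9248 181.0176]
foot (np.float64(256.9771507787708), np.float64(176.52404143584286)) grip home (np.float64(257.39279675432147), np.float64(197.11818852846784)) grip shoulder (np.float64(257.56805072828536), np.float64(205.8015544953767))
blade_grip 0.56 [254.4128 196.608 ]
dough_blade 0.68 [256.9216 175.9872]
```

View pics/j.png

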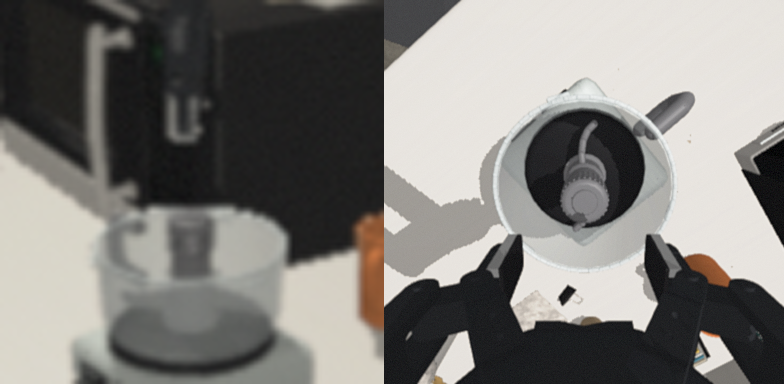

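The blade stands upright in the bowl, with the hub top at about (584,205) in the wrist view. The grip matches the fully-home projection in the wrist view (row 196.6 against 197.1 predicted for home and 205.8 for standing on the shoulder). The gripper is clear, so I'm handing in.

```bash
python3 -c "
from station import close_job; print(close_job())"
```

```text
the job is handed in; nothing more can be done
None
```

The dough blade is on the drive shaft, fully home by contact height and the wrist camera, released with the gripper clear, and the job was handed in at about 17 s; it met the flats on the way down, so no turning search was needed, and no verdict was returned.

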